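# Close a plaque frame in the quick clamp

## Robot

A 6-joint arm with a two-finger parallel gripper is mounted at the origin on a cart in front of the work surface, level with it; the furniture and walls round the work are solid. World frame = base frame: x ahead of the robot, y to its left, z up, the work surface at z = 0. Lengths are in mm, angles in rad, forces in N, time in s.
With the tool pointing down it reaches from about 300 to 775 mm from the base axis. Payload 14.6 kg.
Tool frame: the origin (TCP) lies on the centre line of the jaws, within the pads' length; the fingertips stand 8 mm ahead of it and the grasp point (between the pads) lies 11 mm behind it; z points along the fingers, y is the direction in which the jaws open and shut (so a half turn about z gives the same grasp; the last joint's range is limited). The gripper opens to 94 mm and grips with 3 to 60 N. Pads are 16 mm wide; open, the fingers measure 119 mm over their backs; the gripper's body (75 mm by 177 mm) begins 78 mm behind the grasp point.
Start: joints at [-1.221, 0.3, 1.521, -0, 1.321, -0.067], TCP at [222.652, -502.907, 213.446] pointing down, gripper open.
Joint ranges: [-3.03, 3.03], [-0.79, 2.21], [0.23, 2.52], [-1.04, 4.18], [0, 3.07], [-2.55, 2.55]. Speed limits (rad/s): [2.22, 2.22, 2.57, 3.14, 3.14, 3.14].

## Interface

Orientations are given as [roll, pitch, yaw] about the fixed x, y, z axes, in that order (R = Rz(yaw) Ry(pitch) Rx(roll)).
In Python, from cell import read_state, cams, manip gives the robot as it stands.
- The arm moves only by the shell command python3 -m handwheel 'ROWS' [OPENING] [FORCE]. ROWS is JSON, a list of rows, each a list of 4 numbers: the shift along the tool's x, y, z in m, then the turn about the tool's z in degrees. In form: [[dx, dy, dz, turn], ...]. A call has 1 to 5 rows; each row is the pose to reach, as a shift and turn from the pose measured when the call began, along the tool's axes at that moment; what a row does not reach only later rows make up. A row lasts 1/8 s, in which the tool goes at most 62.5 mm and 10.7 degrees, less where a joint would pass 70% of its speed; a pose out of reach is approached as far as the arm can. A call with a gripper value outside its range is refused whole. OPENING is the closure, from 0 (fully open) to 1 (shut), set as the call begins (- or left out, the last holds). The fingers move at their own pace and stop on an object; FORCE is the grip in N (left out, the last holds). Time passes only in rows, so rows that repeat a pose let the fingers close. It gives the time, the measured TCP pose, the force and the opening at its end, in the units of the state.
- read_state(): the state, without advancing time (a new reading comes with each control period).
- cams.camera(name): name is "side" or "top"; returns the picture (384x512x3 uint8, red, green, blue); there is no depth.
- cams.get_calibration(name): a dict with "vertical_fov" (degrees; the focal length in pixels is half the picture's height over the tangent of half this angle, whatever the lens; pixels are square), "cx", "cy" (the principal point, pixels), "R" (3x3) and "t" (3): a world point X has camera coordinates R X + t. Camera axes: x right, y down, z forward; pixel columns grow to the right and rows downward; lengths in mm; the calibration is good to about 2 mm. A picture is of the moment at which its call begins. get_calibration takes no time and is no camera call.
- manip.sign_off(): hands the job in, once; it reports no verdict.
The state is a dict: "clock": time; "joints": joint angles; "qd": joint speeds; "effort": joint torques, N m; "eef_pos": TCP position; "eef_rot": TCP orientation; "wrist_force": force on the tool from outside, world axes, zero at the start; "moment": the same for the moment, N m; "finger_gap": finger opening in mm.
Only numpy, scipy, OpenCV 4.12 (cv2) and the standard library are available. Lean on these libraries where they do the work, as an engineer would, in place of code of your own. Each camera call takes 0.05 s, during which the arm holds its last target. There are 200 camera calls.

## Task

Glue-up practice: lay the small wooden plaque frame lengthwise between the jaws of the quick clamp and let go of it, then squeeze the black trigger towards the handle again and again until the frame's dark end rail is pushed fully home and the jaw stays tight on the frame with the trigger let go. Then press the red release tab on top of the handle, and keep it down until the jaw has run all the way back. Finally take the frame out and lay it flat on the middle of the black rubber pad with the end rail still closed, leaving the tape roll, the shaving brush, the orange tile and the scissors where they are.

Things in the scene. Friction and masses are not known exactly. Their poses are not given: they have to be found in the camera images.
- frame_center (a point): Centre of the loose wooden plaque frame (oblong tray with a grey clay pebble plaque fixed in it, about 0.23 kg), half-way up: underside 13 mm below. 64 mm wide (y), 26 mm tall, z up. Grasp it from above across the 64 mm, on its side rails, which run from x = -36 to +52 mm.
- end_rail (a joint): Open gap of the frame's dark end rail, m: 0 is fully home against the side rails; it starts about 0.008 to 0.013 open. It slides stiffly (3 N of friction) and stays where it is pushed.
- clamp: Quick clamp screwed to a plywood board, 322 x 90 x 12 mm, fixed to the table. Origin: centre of the board's underside; z up; +x from the handle to the fixed jaw. In mm: orange housing x -126 to -48, 50 high; upright handle x -70 to -50, y +-14, 128 high; black trigger lever behind it, x -102 to -90 at rest, y +-12, 126 high; toothed bar to x = -156, 38 high.
- bed (a point): Middle of the space between the open jaws, on the top of the clamp's board (12 mm above the table), axes as the clamp's. The fixed jaw's face (64 wide, 52 high) is 77 mm to +x. The moving jaw's sprung pad (58 wide, 49 high) is 77 mm to -x when open, nearer by the value of joint jaw. The frame goes here lengthwise along x, either way round.
- squeeze_point (a point): Point on the clamp (its axes), 112 mm above the table, 17.5 mm behind the front of the handle and 17.5 mm before the back of the fully squeezed trigger; at rest the trigger's back is 34.5 mm to -x of it. From above, straddle both at this height, one finger before the handle (+x), one behind the trigger (-x), and close along the clamp's x.
- trigger (a joint): Trigger angle, rad: 0 at rest, 0.27 fully squeezed (17 mm at the squeeze point); sprung back when let go. 8 to 13 N while the jaw runs free, up to 20 N when tight. Each stroke must start from rest; beyond 0.24 rad it walks the free jaw 12 mm (two 6 mm teeth). Once the jaw is fully tight it stops part way.
- jaw (a joint): Travel of the moving jaw to the fixed jaw, m: 0 fully open, at most 0.07; starts at 0 to 0.012. A ratchet with 6 mm teeth holds it, so it drops back by up to 6 mm when the trigger is let go. A light spring draws it back to 0 within about a second while the release tab is held down.
- pressure_pad (a joint): How far the sprung pressure pad on the moving jaw is pushed in, m: 0 when it presses on nothing, 0.008 when pushed in fully; it presses with 2 N + 400 N/m. Above 0.002 with the trigger let go the jaw is tight.
- tab_top (a point): Centre of the top face of the red release tab, 16 mm (clamp x) by 34 mm, on top of the handle, 142 mm above the table (moves with the tab). Press straight down.
- release_tab (a joint): How far the release tab is pressed, m: 0 is up, 0.007 is fully down (1 to 2.5 N, then a hard stop); beyond about 0.003 the ratchet lets go. It bobs 2 mm as the jaw clicks over the teeth.
- drying_pad_top (a point): Centre of the top face of the fixed black textured rubber pad, 105 mm (x) by 150 mm (y), 13 mm thick: where the closed frame goes.
- tile_frame: The same wooden frame, origin at the middle of its underside, same axes. Its fixed end is at x = +52 mm. At the -x end a dark end rail (16 mm thick, 64 mm wide) slides along x: its outer face is at x = -52 mm when closed, further out by the value of joint end_rail when open.
- masking_tape: Roll of masking tape, 98 mm across, 25 mm high, lying flat; bystander, origin under its centre.
- shaving_brush: Small standing brush, 36 mm across, 92 mm tall; bystander, origin under its centre.
- orange_tile: Orange tile, 60 x 86 x 8 mm, lying flat; bystander, origin under its centre.
- scissors: Blue-handled scissors, 199 mm long, lying flat; bystander.

How it is judged:
By the outcome, as a careful person would: the job done as asked, in the order asked, and still so for the second after the job is handed in, with the robot touching nothing.
It also fails if it takes over 72 s, if anything falls off the work surface, if the arm or the gripper's body presses on something with over 40 N, if the wrist force passes 120 N, or if a joint passes its speed limit or range.

## Working session

There is one attempt and no reset: what is moved stays moved. The work goes in short steps, Python scripts to look and compute and a shell command to move; the robot and the scene stay as the last step left them, time stands still between calls to the robot, and variables do not carry over. Pictures are saved under pics/ and viewed, about 8 in all and at most 12, crops included, and the job is handed in when it is done.

```bash
ls; mkdir -p pics; python3 - <<'E'
from cell import read_state, cams, manip
import cv2
s=read_state();print({k:s[k] for k in('clock','eef_pos','eef_rot','finger_gap','wrist_force')})
for n in('side','top'):
    c=cams.get_calibration(n);print(n,c)
    cv2.imwrite(f'pics/{n}0.png',cv2.resize(cams.camera(n)[:,:,::-1],(768,576),interpolation=cv2.INTER_CUBIC))
E
```

```text
pics
{'clock': 0.0, 'eef_pos': array([ 222.57066583, -502.66040434,  212.88681943]), 'eef_rot': array([-3.14041514e+00, -6.13929115e-05,  4.16798959e-01]), 'finger_gap': 94.21625510806291, 'wrist_force': array([ 0.39616305, -0.35251615, -0.61606546])}
side {'vertical_fov': 47.64826137521722, 'cx': 256.19186926104715, 'cy': 194.9693944862356, 'R': array([[-0.86528376, -0.50054811, -0.02712197],
       [-0.21115797,  0.41302518, -0.88590209],
       [ 0.45463867, -0.76082967, -0.4630787 ]]), 't': array([ 511.4110777 ,  221.19849254, 1139.29915792])}
top {'vertical_fov': 56.99412865725121, 'cx': 257.6923774804793, 'cy': 190.63156447097694, 'R': array([[-0.01312259, -0.99990197,  0.00488308],
       [-0.98006221,  0.01189364, -0.19833457],
       [ 0.19825705, -0.00738838, -0.98012221]]), 't': array([  36.8309942 ,  582.82702407, 1032.68921349])}
```

View pics/top0.png

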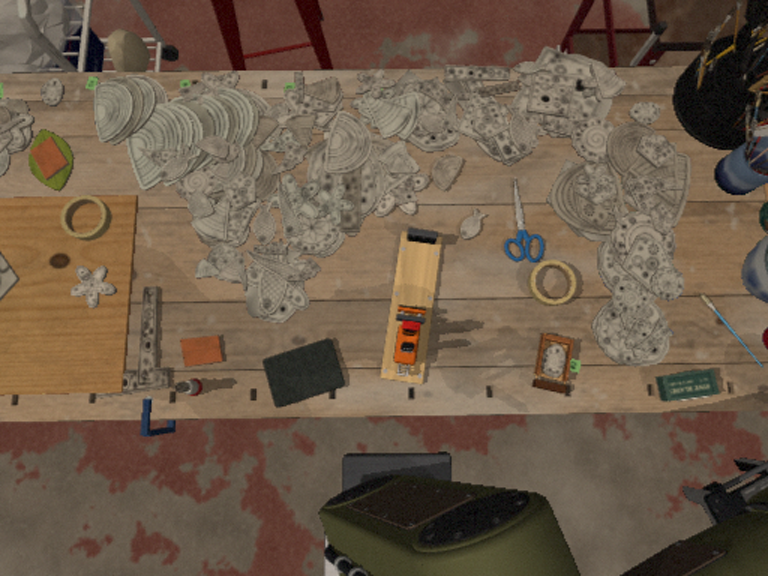

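View pics/side0.png

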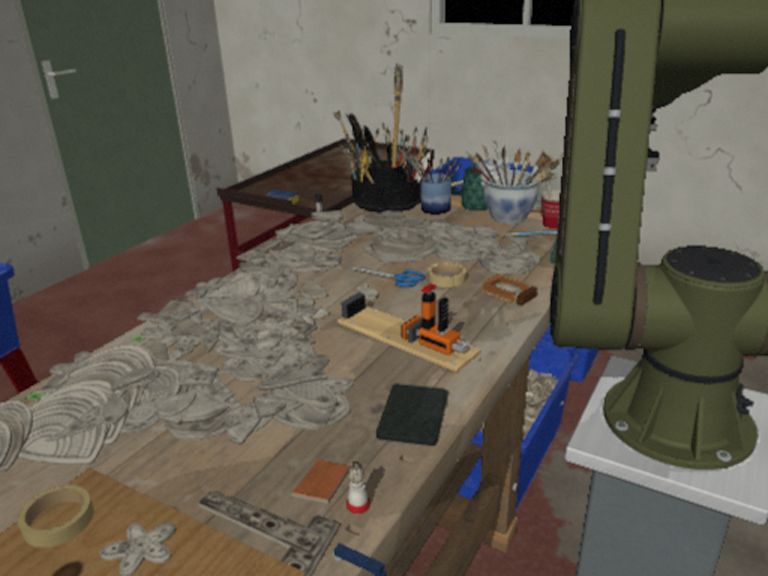

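The top view shows the frame at (553,362), the clamp board from (420,232) to (403,380), the pad at (305,372), and the scissors and tape near (530,260). I'll zoom in for corner pixels.

```bash
cat > h.py <<'E'
from cell import read_state, cams, manip
import cv2, numpy as np
def foc(c): return 192/np.tan(np.radians(c['vertical_fov']/2))
def pix2w(n,uv,z):
    c=cams.get_calibration(n);R,t=np.array(c['R']),np.array(c['t'])
    d=R.T@np.array([(uv[0]-c['cx'])/foc(c),(uv[1]-c['cy'])/foc(c),1]);o=-R.T@t
    return o+d*(z-o[2])/d[2]
def w2pix(n,X):
    c=cams.get_calibration(n);p=np.array(c['R'])@np.array(X,float)+c['t']
    return np.array([c['cx'],c['cy']])+foc(c)*p[:2]/p[2]
def crop(im,x0,y0,x1,y1,k):
    return cv2.resize(im[y0:y1,x0:x1,::-1],None,fx=k,fy=k,interpolation=cv2.INTER_CUBIC)
def tool():  # world shift -> tool shift matrix
    from scipy.spatial.transform import Rotation as Ro
    s=read_state();return s,Ro.from_euler('xyz',s['eef_rot']).as_matrix()
def go(x,y,z,yaw=None):
    "print tool shift (m) and turn (deg) to world target; yaw = wanted direction of tool y, mod pi"
    s,R=tool();d=R.T@(np.array([x,y,z])-s['eef_pos'])/1000
    ty=np.degrees(np.arctan2(R[1,1],R[0,1]))
    turn=0 if yaw is None else -((yaw-ty+90)%180-90)  # tool z is down
    print('shift',d.round(4),'turn',round(turn,1),'pos',s['eef_pos'].round(1),'tooly',round(ty,1),'F',np.round(s['wrist_force'],1),'gap',round(s['finger_gap'],1),'t',s['clock'],'j',np.round(s['joints'],2))
E
python3 - <<'E'
from h import *
im=cams.camera('top')
a=crop(im,350,215,395,265,8);b=crop(im,250,148,300,258,5)
c=crop(im,170,220,235,275,6)
H=600;out=np.zeros((H,800,3),np.uint8)
out[:400,:360]=a; out[:550,360:610]=b; cv2.imwrite('pics/z1.png',out)
# pad by darkness
g=im.max(axis=2).astype(np.uint8)
m=np.zeros_like(g);m[215:280,165:240]=(g[215:280,165:240]<70)
k=max(cv2.findContours(m,0,2)[0],key=cv2.contourArea);r=cv2.minAreaRect(k);print(r)
P=[pix2w('top',p,13)[:2] for p in cv2.boxPoints(r)];print(np.round(P,1),[np.linalg.norm(P[i]-P[i-1]).round(1) for i in range(4)],np.mean(P,0))
E
```

```text
((203.08258056640625, 250.27523803710938), (39.079315185546875, 49.42383575439453), 73.3007583618164)
[[442.4 293.4]
 [485.  145.8]
 [368.8 110.3]
 [328.1 255.2]] [np.float64(120.5), np.float64(153.6), np.float64(121.5), np.float64(150.5)] [406.09213112 201.14624188]
```

View pics/z1.png

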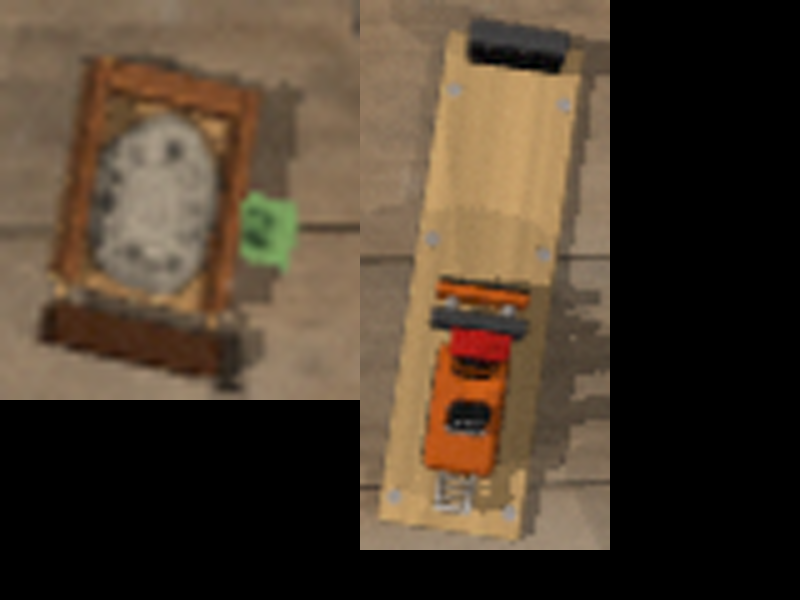

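Zoom: frame top corners are at crop (90,57) and (260,92), with its dark rail at the bottom (−x side). The board corners are at (447,30), (583,52), (518,538) and (380,520). The fixed jaw face foot is at about (468,62) to (563,72). I'll fit these.

```bash
python3 - <<'E'
from h import *
c=cams.get_calibration('top');print('cam',-np.array(c['R']).T@c['t'])
B=lambda x,y:(250+(x-360)/5-.4,148+y/5-.4)
F=lambda x,y:(350+x/8-.4,215+y/8-.4)
bd=np.array([pix2w('top',B(*p),12)[:2] for p in[(447,30),(583,52),(518,538),(380,520)]])
print('board',bd.round(1),[np.linalg.norm(bd[i]-bd[i-1]).round(1) for i in range(4)],bd.mean(0))
ang=lambda v:np.degrees(np.arctan2(v[1],v[0])).round(1)
print(ang(bd[0]-bd[3]),ang(bd[1]-bd[2]),ang(bd[0]-bd[1])-90)
ax=np.array(bd[0]-bd[3]+bd[1]-bd[2]);ax/=np.linalg.norm(ax);o=bd.mean(0)
pr=lambda p,z:np.round([(q:=pix2w('top',B(*p),z)[:2]-o)@ax,q@np.array([-ax[1],ax[0]])],1)
print('jaw foot',pr((468,62),12),pr((563,72),12),'jaw top near',pr((470,45),64),pr((567,48),64),'jawtop far',pr((472,20),64),pr((568,37),64))
print('red tab',pr((480,332),142),pr((480,358),142),'pad top',pr((485,285),61),'trig',pr((468,400),126),pr((468,425),126))
fr=np.array([pix2w('top',F(*p),26)[:2] for p in[(90,57),(260,92),(225,312),(52,275)]])
print('frame',fr.round(1),[np.linalg.norm(fr[i]-fr[i-1]).round(1) for i in range(4)],ang(fr[0]-fr[3]),ang(fr[1]-fr[2]),ang(fr[0]-fr[1])-90)
print('rail',[pix2w('top',F(*p),26)[:2].round(1) for p in[(45,305),(228,345),(40,335),(215,378)]])
E
```

```text
cam [ 366.95213863   37.52535598 1127.57653815]
board [[716.5  -3.1]
 [700.4 -92.1]
 [387.2 -41.2]
 [399.3  44.4]] [np.float64(320.7), np.float64(90.4), np.float64(317.3), np.float64(86.4)] [550.85501234 -23.00528238]
-8.5 -9.2 -10.200000000000003
jaw foot [140.9  28.6] [143.  -33.9] jaw top near [136.5  29. ] [143.3 -31.4] jawtop far [152.9  29.9] [150.5 -31.1]
red tab [-52.8   1.2] [-67.3  -0.7] pad top [-12.4  -0.5] trig [-89.9   2.3] [-103.9    0.4]
frame [[ 486.7 -292. ]
 [ 472.2 -357.4]
 [ 387.9 -337. ]
 [ 402.8 -271.4]] [np.float64(86.4), np.float64(67.0), np.float64(86.7), np.float64(67.2)] -13.8 -13.7 -12.5
rail [array([ 391.5, -267.9]), array([ 375.5, -337.1]), array([ 380.2, -265.2]), array([ 363.2, -331.1])]
```

```bash
python3 -c "
from h import *
go(430,-313,100,76.5)"
```

```text
shift [ 0.2664 -0.0894  0.1132] turn 37.4 pos [ 222.6 -502.7  213.1] tooly -66.1 F [ 0.  -0.3 -0.2] gap 94.0 t 0.15 j [-1.22  0.3   1.52  0.    1.32 -0.07]
```

```bash
python3 -m handwheel '[[0.055,-0.018,0.02,8],[0.11,-0.036,0.045,16],[0.165,-0.054,0.07,24],[0.22,-0.072,0.095,32],[0.266,-0.0894,0.113,37.4]]' 0 20; python3 -m handwheel '[[0,0,0,0],[0,0,0,0]]'; python3 - <<'E'
from h import *
go(430,-313,60,76.5)
im=cams.camera('top');cv2.imwrite('pics/t1.png',crop(im,330,190,420,270,8))
E
```

```text
clock: 0.78
eef_pos: [430.6, -311.5, 99.0]
eef_rot: [-3.14, 0.001, -0.239]
wrist_force: [1.0, -0.7, -0.7]
finger_gap: 93.6
clock: 1.02
eef_pos: [430.5, -311.7, 99.1]
eef_rot: [-3.141, 0.001, -0.238]
wrist_force: [-0.6, 0.8, 0.7]
finger_gap: 94.1
shift [-0.0001  0.0014  0.0391] turn -0.1 pos [ 430.5 -311.7   99.1] tooly -103.6 F [-0.6  0.8  0.7] gap 94.1 t 1.025 j [-0.7   0.38  1.69  0.    1.07  1.11]
```

View pics/t1.png

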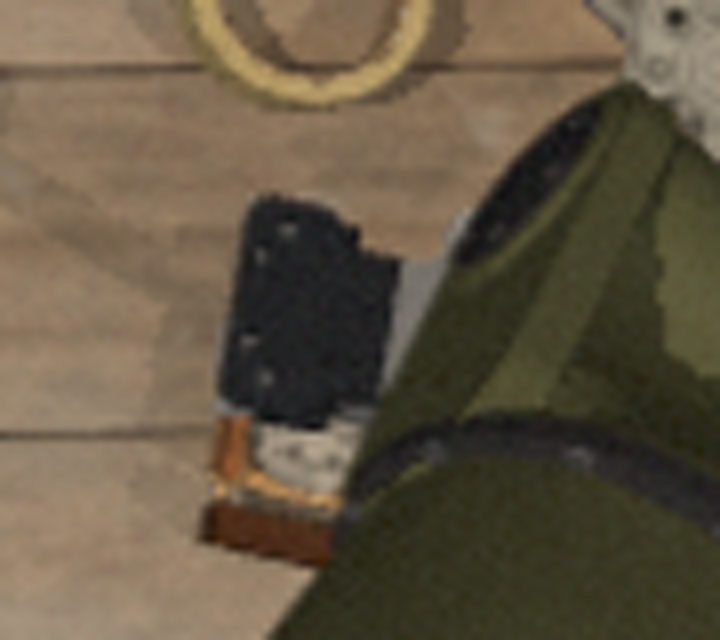

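The gripper sits over the frame, aligned with its side rails (only the rail end at crop (265,530) stays visible). Clearance is 15 mm a side, so I'll descend and grip.

```bash
python3 -m handwheel '[[0,0.001,0.03,0],[0,0.001,0.06,0],[0,0.001,0.075,0],[0,0.001,0.086,0],[0,0.001,0.086,0]]' 0 20; python3 -m handwheel '[[0,0,0,0],[0,0,0,0],[0,0,0,0],[0,0,0,0],[0,0,0,0]]' 0.4 20;python3 -m handwheel '[[0,0,0,0],[0,0,0,0]]'
```

```text
clock: 1.7
eef_pos: [429.8, -313.4, 13.4]
eef_rot: [-3.141, 0.001, -0.239]
wrist_force: [-0.3, 0.9, 0.4]
finger_gap: 94.3
clock: 2.33
eef_pos: [430.0, -313.6, 13.7]
eef_rot: [-3.141, 0.001, -0.239]
wrist_force: [-1.5, 0.2, 5.2]
finger_gap: 63.3
clock: 2.58
eef_pos: [430.0, -313.5, 13.7]
eef_rot: [-3.141, 0.001, -0.239]
wrist_force: [-0.7, 0.3, 2.6]
finger_gap: 64.0
```

```bash
python3 -m handwheel '[[0,0,-0.03,0],[0,0,-0.06,0],[0,0,-0.09,0],[0,0,-0.1,0],[0,0,-0.1,0]]';python3 -c "
from h import *
go(614,-33,115,80.8)"
```

```text
clock: 3.2
eef_pos: [429.9, -313.5, 113.3]
eef_rot: [-3.141, 0.001, -0.239]
wrist_force: [0.9, -0.4, -4.0]
finger_gap: 64.1
shift [ 0.1124 -0.3161 -0.0016] turn -4.5 pos [ 429.9 -313.5  113.3] tooly -103.7 F [ 0.9 -0.4 -4. ] gap 64.1 t 3.2 j [-0.7   0.37  1.68  0.    1.1   1.11]
```

```bash
python3 -m handwheel '[[0.02,-0.056,0,0],[0.04,-0.112,0,0],[0.06,-0.168,0,-2],[0.08,-0.224,0,-4],[0.1,-0.275,0,-4.5]]';python3 -m handwheel '[[0.008,-0.025,0,0],[0.0124,-0.041,0,0],[0.0124,-0.041,0,0],[0.0124,-0.041,0,0]]'; python3 - <<'E'
from h import *
go(614,-33,115,80.8)
a=crop(cams.camera('top'),250,140,310,260,5);b=crop(cams.camera('side'),210,180,330,250,4)
o=np.zeros((600,790,3),np.uint8);o[:,:300]=a;o[:280,305:785]=b;cv2.imwrite('pics/t2.png',o)
E
```

```text
clock: 3.82
eef_pos: [592.5, -67.9, 111.4]
eef_rot: [-3.141, 0.003, -0.16]
wrist_force: [0.4, -0.6, -2.9]
finger_gap: 64.0
clock: 4.32
eef_pos: [610.8, -30.5, 111.2]
eef_rot: [-3.141, 0.004, -0.161]
wrist_force: [-0.2, -0.6, -2.8]
finger_gap: 63.9
shift [ 0.0036  0.0019 -0.0039] turn -0.0 pos [610.8 -30.5 111.2] tooly -99.2 F [-0.2 -0.6 -2.8] gap 63.9 t 4.325 j [-0.11  0.53  1.44  0.    1.17  1.62]
```

View pics/t2.png

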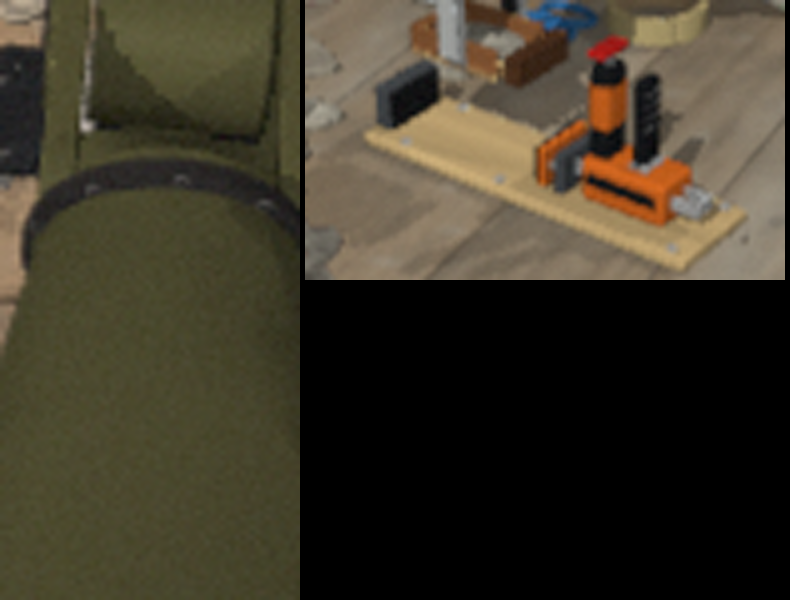

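Side view: the frame is held above the clamp with its rail toward the moving jaw. Board corners are at crop (365,138), (683,262) and (745,207). I'll cross-check the clamp pose from this view.

```bash
python3 - <<'E'
from h import *
S=lambda x,y:(210+(x-305)/4-.4,180+y/4-.4)
a=np.radians(-9.2);ax=np.array([np.cos(a),np.sin(a)]);ay=np.array([-ax[1],ax[0]]);o=np.array([551,-23])
for n,p,z in[('boardFL',(365,136),12),('boardBL',(683,260),12),('boardBR',(745,207),12),('jaw foot near',(400,127),12),('jaw foot far',(437,98),12),('jaw face top near',(398,88),64),('jaw facetop far',(438,64),64),('pad face top near',(537,150),61),('pad face foot near',(537,182),12),('tab c',(608,48),142),('frame rail outer lower L',(507,85),97),('frame rail outer lower R',(567,57),97),('rail up L',(507,50),123),('rail up R',(567,28),123)]:
    w=pix2w('side',S(*p),z)[:2];q=w-o;print(n,w.round(1),'clamp',(q@ax).round(1),(q@ay).round(1))
E
```

```text
boardFL [710.3   4.1] clamp 152.9 52.2
boardBL [400.   48.1] clamp -160.5 46.0
boardBR [387.9 -40. ] clamp -158.3 -42.8
jaw foot near [692.4 -22.2] clamp 139.5 23.4
jaw foot far [691.3 -79.7] clamp 147.5 -33.6
jaw face top near [6.769e+02 1.000e-01] clamp 120.6 42.9
jaw facetop far [669.9 -50.7] clamp 121.8 -8.3
pad face top near [531.1  30.6] clamp -28.2 49.7
pad face foot near [547.7   1.9] clamp -7.3 24.1
tab c [489.   -5.4] clamp -64.1 7.5
frame rail outer lower L [569.5   7.8] clamp 13.3 33.3
frame rail outer lower R [550.1 -54.9] clamp 4.2 -31.6
rail up L [ 5.733e+02 -1.000e-01] clamp 18.3 26.2
rail up R [549.8 -54.7] clamp 3.9 -31.5
```

```bash
python3 -m handwheel '[[0.0036,0.002,0.0,0],[0.0036,0.002,0.03,0],[0.0036,0.002,0.06,0],[0.0036,0.002,0.08,0],[0.0036,0.002,0.0845,0]]'; python3 -m handwheel '[[0,0,0,0],[0,0,0,0]]'
```

```text
clock: 5.05
eef_pos: [613.5, -33.2, 26.0]
eef_rot: [-3.141, 0.005, -0.161]
wrist_force: [-0.8, 0.1, -1.8]
finger_gap: 63.8
clock: 5.3
eef_pos: [614.1, -33.3, 27.0]
eef_rot: [-3.141, 0.003, -0.161]
wrist_force: [0.6, 0.5, -2.7]
finger_gap: 64.0
```

```bash
python3 -m handwheel '[[0,0,0.0015,0],[0,0,0.0015,0]]'; python3 -m handwheel '[[0,0,0,0],[0,0,0,0],[0,0,0,0],[0,0,-0.02,0],[0,0,-0.05,0]]' 0;  python3 -m handwheel '[[0,0,-0.06,0],[0,0,-0.11,0],[0,0,-0.13,0]]';python3 - <<'E'
from h import *
# squeeze point: between handle front (-50) and 17.5 behind => clamp x=-67.5
a=np.radians(-9.2);print(np.array([551,-23])-67.5*np.array([np.cos(a),np.sin(a)]))
go(484.4,-12.2,205,-9.2)
cv2.imwrite('pics/t3.png',crop(cams.camera('side'),210,170,330,250,6))
E
```

```text
clock: 5.55
eef_pos: [614.3, -33.4, 25.9]
eef_rot: [-3.141, 0.003, -0.161]
wrist_force: [-0.2, 0.3, -2.3]
finger_gap: 64.0
clock: 6.18
eef_pos: [614.2, -33.4, 77.1]
eef_rot: [-3.141, 0.003, -0.161]
wrist_force: [0.0, 0.7, 0.9]
finger_gap: 93.7
clock: 6.55
eef_pos: [615.3, -33.6, 212.3]
eef_rot: [-3.141, -0.003, -0.161]
wrist_force: [0.1, 1.1, -0.4]
finger_gap: 93.7
[484.36830211 -12.20801983]
shift [-1.327e-01 -1.000e-04  7.000e-03] turn 90.0 pos [615.3 -33.6 212.3] tooly -99.2 F [ 0.1  1.1 -0.4] gap 93.7 t 6.55 j [-0.11  0.45  1.32  0.    1.37  1.62]
```

View pics/t3.png

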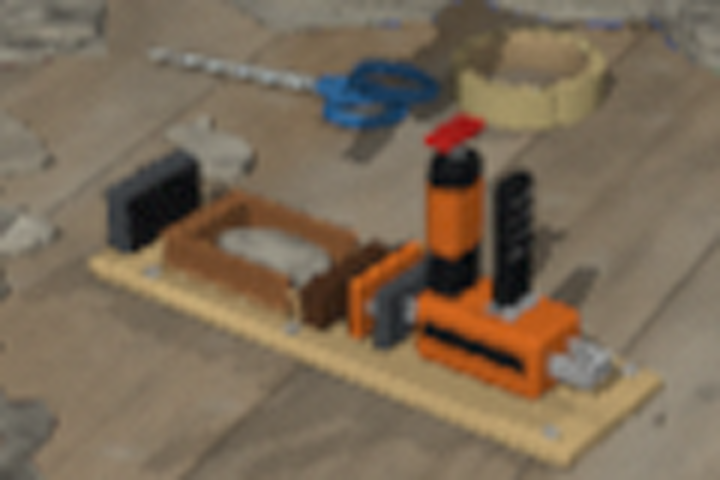

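The frame lies flat and straight between the jaws (crop 165–390, 190–325), clear of both. Now I'll go to the squeeze point, turning −90° because of the joint 6 range.

```bash
python3 -m handwheel '[[-0.027,0,0,-10],[-0.054,0,0,-20],[-0.08,0,0,-30],[-0.106,0,0,-40],[-0.1327,0,0.007,-50]]';python3 -m handwheel '[[0,0,0,-10],[0,0,0,-20],[0,0,0,-30],[0,0,0,-40],[0,0,0,-40]]'; python3 - <<'E'
from h import *
go(484.4,-12.2,101,-9.2)
E
```

```text
clock: 7.22
eef_pos: [483.9, -12.2, 206.7]
eef_rot: [3.138, -0.004, 0.717]
wrist_force: [-0.2, -0.5, -1.0]
finger_gap: 93.7
clock: 7.85
eef_pos: [483.8, -12.2, 207.0]
eef_rot: [3.136, -0.001, 1.414]
wrist_force: [0.2, 0.3, 0.1]
finger_gap: 94.2
shift [-0.     0.     0.106] turn 0.2 pos [483.8 -12.2 207. ] tooly -9.0 F [0.2 0.3 0.1] gap 94.2 t 7.85 j [-0.1   0.15  1.71  0.    1.27  0.06]
```

```bash
python3 -m handwheel '[[0,0,0.03,0],[0,0,0.055,0],[0,0,0.07,0],[0,0,0.08,0]]'; python3 -m handwheel '[[0,0,0.015,0],[0,0,0.026,0],[0,0,0.026,0]]'; python3 - <<'E'
from h import *
cv2.imwrite('pics/t4.png',crop(cams.camera('side'),230,150,330,250,6))
E
```

```text
clock: 8.35
eef_pos: [484.3, -12.1, 126.7]
eef_rot: [3.136, -0.001, 1.412]
wrist_force: [0.1, -0.6, -0.1]
finger_gap: 93.8
clock: 8.72
eef_pos: [484.2, -12.1, 100.0]
eef_rot: [3.137, -0.001, 1.412]
wrist_force: [-0.4, 0.6, 0.7]
finger_gap: 94.2
```

View pics/t4.png

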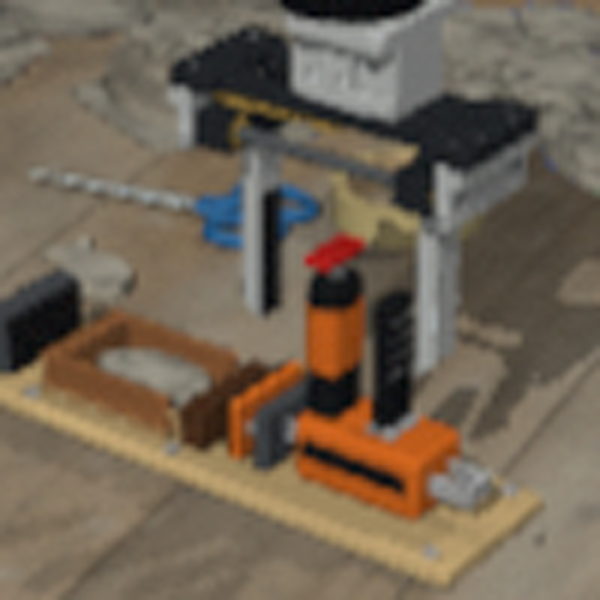

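The fingers straddle the handle and trigger: the front finger at crop (262,240), the rear one just behind the trigger at (437,290). I'll squeeze.

```bash
python3 -m handwheel '[[0,0,0,0],[0,0,0,0],[0,0,0,0],[0,0,0,0],[0,0,0,0]]' 0.7 35;python3 -m handwheel '[[0,0,0,0],[0,0,0,0],[0,0,0,0]]';python3 -m handwheel '[[0,0,0,0],[0,0,0,0],[0,0,0,0],[0,0,0,0]]' 0.12;  python3 -m handwheel '[[0,0,0,0],[0,0,0,0]]'; python3 - <<'E'
from h import *
cv2.imwrite('pics/t5.png',crop(cams.camera('side'),230,170,330,250,6))
E
```

```text
clock: 9.4
eef_pos: [482.4, -11.8, 100.5]
eef_rot: [-3.141, -0.001, 1.412]
wrist_force: [-17.1, 1.7, 11.8]
finger_gap: 47.4
clock: 9.78
eef_pos: [481.9, -11.7, 100.3]
eef_rot: [-3.14, -0.001, 1.412]
wrist_force: [-3.6, 0.9, 0.6]
finger_gap: 39.1
clock: 10.28
eef_pos: [482.4, -11.8, 100.6]
eef_rot: [-3.141, -0.001, 1.412]
wrist_force: [0.9, 0.0, 0.7]
finger_gap: 75.9
clock: 10.52
eef_pos: [482.6, -11.9, 100.7]
eef_rot: [3.141, -0.001, 1.412]
wrist_force: [-0.2, 0.1, 1.1]
finger_gap: 82.6
```

View pics/t5.png

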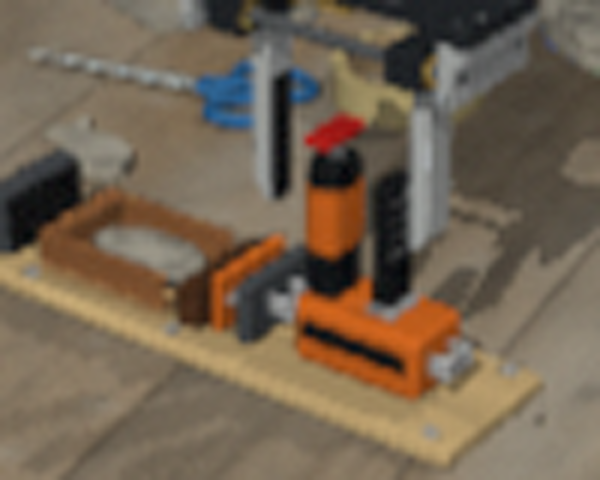

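The jaw walked forward (pad face at crop x 212, was 230). The gap only reached 39, so I'll hold the next strokes longer.

```bash
python3 -m handwheel '[[0,0,0,0],[0,0.001,0,0],[0,0.001,0,0],[0,0.001,0,0],[0,0.001,0,0]]' 0.75 45;python3 -m handwheel '[[0,0,0,0],[0,0,0,0],[0,0,0,0],[0,0,0,0]]' | grep -E 'gap|force';python3 -m handwheel '[[0,0,0,0],[0,0,0,0]]' ; python3 -m handwheel '[[0,0,0,0],[0,0,0,0],[0,0,0,0],[0,0,0,0],[0,0,0,0]]' 0.12
```

```text
clock: 11.2
eef_pos: [482.1, -11.8, 100.2]
eef_rot: [-3.138, -0.001, 1.412]
wrist_force: [-14.6, 2.3, 14.2]
finger_gap: 38.7
wrist_force: [-2.6, -0.4, 4.5]
finger_gap: 38.9
clock: 11.95
eef_pos: [482.0, -11.8, 100.3]
eef_rot: [-3.137, -0.001, 1.412]
wrist_force: [-2.0, 1.1, 3.0]
finger_gap: 38.3
clock: 12.58
eef_pos: [482.3, -11.8, 100.3]
eef_rot: [-3.138, -0.001, 1.412]
wrist_force: [0.4, -0.1, 0.3]
finger_gap: 82.1
```

```bash
python3 -m handwheel '[[0,0,0,0],[0,0,0,0],[0,0,0,0],[0,0,0,0],[0,0,0,0]]' 0.75 45 | grep gap;python3 -m handwheel '[[0,0,0,0],[0,0,0,0],[0,0,0,0]]' | grep -E 'gap|force'; python3 -m handwheel '[[0,0,0,0],[0,0,0,0],[0,0,0,0],[0,0,0,0],[0,0,0,0]]' 0.15;  python3 -m handwheel '[[0,0,0,0]]' | grep gap;python3 - <<'E'
from h import *
cv2.imwrite('pics/t6.png',crop(cams.camera('side'),230,170,330,250,6))
E
```

```text
finger_gap: 38.8
wrist_force: [-0.6, 0.4, 1.0]
finger_gap: 38.8
clock: 14.2
eef_pos: [482.2, -11.8, 100.1]
eef_rot: [-3.138, -0.001, 1.412]
wrist_force: [0.7, 0.4, 0.8]
finger_gap: 79.3
finger_gap: 79.9
```

View pics/t6.png

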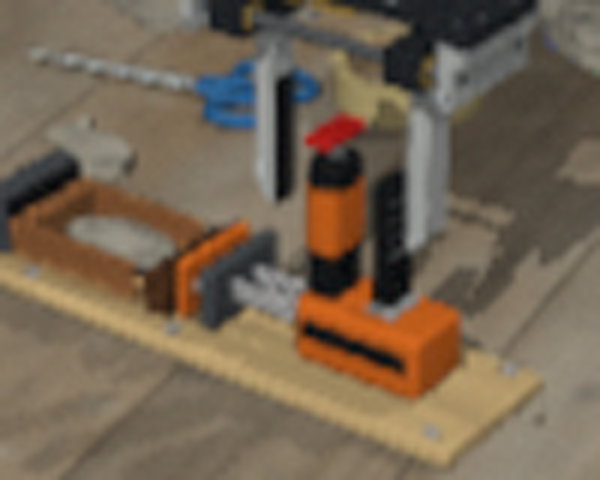

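The pad is now pushing the frame (rail at crop (160,285)) close to the fixed jaw. I'll keep squeezing and watch for a stroke that stops part way.

```bash
for i in 1 2 ; do python3 -m handwheel '[[0,0,0,0],[0,0,0,0],[0,0,0,0],[0,0,0,0],[0,0,0,0]]' 0.75 35 | grep gap;python3 -m handwheel '[[0,0,0,0],[0,0,0,0],[0,0,0,0]]' | grep -E 'gap|force|pos'; python3 -m handwheel '[[0,0,0,0],[0,0,0,0],[0,0,0,0],[0,0,0,0],[0,0,0,0]]' 0.15|grep gap;  python3 -m handwheel '[[0,0,0,0]]' | grep -E 'gap|clock';done; python3 - <<'E'
from h import *
cv2.imwrite('pics/t7.png',crop(cams.camera('side'),220,170,320,250,6))
E
```

```text
finger_gap: 39.3
eef_pos: [481.8, -11.7, 99.8]
wrist_force: [0.6, -0.1, 0.7]
finger_gap: 39.1
finger_gap: 79.5
clock: 16.12
finger_gap: 79.7
finger_gap: 44.4
eef_pos: [479.0, -11.3, 99.7]
wrist_force: [-3.9, 0.6, 6.4]
finger_gap: 45.3
finger_gap: 79.6
clock: 17.88
finger_gap: 79.8
```

View pics/t7.png

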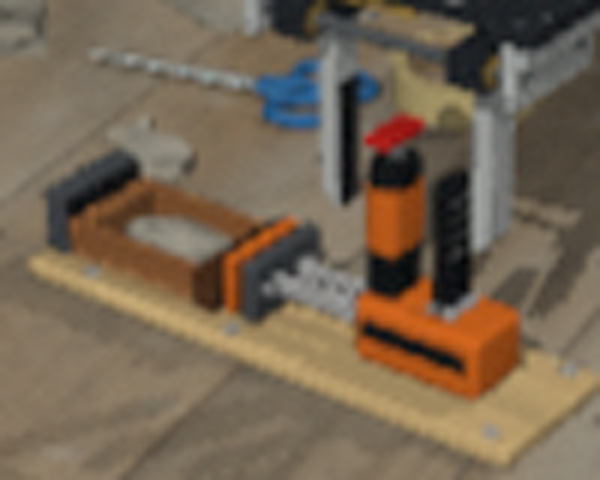

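Last stroke stopped part way (gap 45). The rail sits flush against the side rails and the frame is held between both jaws. I'll do one more stroke and compare images numerically.

```bash
cat > d.py <<'E'
from h import *
import sys
im=cams.camera('side');np.save(f'pics/{sys.argv[1]}.npy',im)
p=np.load(f'pics/{sys.argv[2]}.npy').astype(float) if len(sys.argv)>2 else im
d=np.abs(im-p).max(2)[195:225,228:285];print('diff jaw region mean',d.mean().round(2),'max',d.max(),'n>25',(d>25).sum())
E
python3 d.py a; python3 -m handwheel '[[0,0.002,0,0],[0,0.002,0,0],[0,0.002,0,0],[0,0.002,0,0],[0,0.002,0,0]]' 0.75 40 | grep gap;python3 -m handwheel '[[0,0,0,0],[0,0,0,0],[0,0,0,0]]' | grep -E 'gap|force|pos'; python3 d.py b a; python3 -m handwheel '[[0,0,0,0],[0,0,0,0],[0,0,0,0],[0,0,0,0],[0,0,0,0]]' 0.1|grep gap;  python3 -m handwheel '[[0,0,0,0]]' ; python3 d.py c a;python3 - <<'E'
from h import *
go(484.4,-12.2,180,-9.2)
E
```

```text
diff jaw region mean 0.0 max 0 n>25 0
finger_gap: 44.5
eef_pos: [479.1, -11.3, 99.6]
wrist_force: [-8.8, 0.8, 9.8]
finger_gap: 44.8
diff jaw region mean 7.4 max 136.0 n>25 132
finger_gap: 84.4
clock: 19.77
eef_pos: [479.3, -11.3, 99.6]
eef_rot: [-3.124, -0.0, 1.412]
wrist_force: [0.7, 0.6, -0.0]
finger_gap: 84.6
diff jaw region mean 2.95 max 72.0 n>25 23
shift [-0.      0.0038 -0.0804] turn 0.1 pos [479.3 -11.3  99.6] tooly -9.1 F [-0.6 -0.2 -0.4] gap 84.7 t 19.825 j [-0.1   0.29  1.83  0.    1.05  0.06]
```

```bash
python3 - <<'E'
from h import *
c=np.load('pics/c.npy');t6=cv2.imread('pics/t6.png')[:,:,::-1];t6=cv2.resize(t6,(100,80),interpolation=cv2.INTER_AREA)
for n,im,x0 in(('t6',t6[:, :],230),('c',c[170:250,220:320],220)):
    print(n)
    for r in(44,46,48):
        a=25 if n=='t6' else 33
        print(r,x0+a,[tuple(int(v) for v in p) for p in im[r,a:a+16]])
b=np.load('pics/b.npy')
i2=cams.camera('side');d=np.abs(i2.astype(float)-c).max(2)[195:225,228:285];print('noise',d.mean(),(d>25).sum())
E
```

```text
t6
44 255 [(106, 92, 79), (83, 63, 51), (63, 41, 29), (64, 37, 20), (125, 62, 21), (182, 87, 28), (162, 77, 24), (134, 64, 18), (118, 65, 35), (100, 68, 53), (78, 66, 61), (65, 65, 68), (59, 64, 66), (51, 55, 56), (48, 50, 51), (44, 46, 47)]
46 255 [(67, 41, 25), (67, 41, 26), (64, 40, 25), (65, 38, 19), (124, 62, 23), (165, 79, 21), (138, 72, 31), (125, 81, 57), (85, 80, 77), (65, 69, 71), (60, 63, 66), (46, 48, 52), (48, 49, 51), (69, 70, 71), (98, 98, 99), (89, 90, 91)]
48 255 [(67, 42, 24), (69, 44, 25), (65, 42, 25), (61, 36, 19), (123, 63, 24), (166, 82, 27), (133, 72, 37), (113, 81, 61), (85, 77, 71), (60, 64, 65), (56, 57, 61), (46, 47, 50), (43, 46, 48), (74, 76, 76), (120, 121, 121), (138, 138, 137)]
c
44 253 [(81, 60, 47), (65, 40, 23), (65, 40, 26), (66, 40, 21), (127, 63, 23), (171, 82, 27), (121, 61, 22), (94, 63, 47), (71, 73, 74), (67, 69, 72), (56, 59, 61), (47, 50, 53), (45, 48, 50), (46, 49, 51), (44, 47, 48), (42, 45, 46)]
46 253 [(63, 40, 21), (66, 42, 26), (65, 42, 25), (57, 33, 16), (124, 62, 23), (171, 81, 25), (122, 62, 28), (81, 58, 47), (59, 63, 64), (56, 58, 60), (45, 45, 45), (49, 53, 53), (83, 85, 85), (127, 128, 127), (136, 136, 134), (126, 126, 125)]
48 253 [(70, 41, 26), (71, 45, 28), (67, 42, 25), (55, 33, 19), (120, 61, 24), (168, 81, 24), (112, 57, 21), (78, 56, 45), (58, 62, 65), (56, 59, 61), (72, 73, 73), (111, 112, 110), (99, 100, 98), (94, 94, 94), (131, 131, 129), (140, 139, 138)]
noise 1.9912280701754386 0
```

Two strokes stopped at the same point, and the pad is visibly pressed in by several mm with the trigger free, so it is tight. Next is the release tab.

```bash
python3 -m handwheel '[[0,0.0038,-0.04,0],[0,0.0038,-0.08,0],[0,0.0038,-0.08,0]]' 0|grep -E 'pos|force|gap'; python3 -m handwheel '[[0,0,0,0],[0,0.004,0,0],[0,0.008,0,0],[0,0.008,0,0],[0,0.008,0,0]]' 1 20|grep gap;python3 -m handwheel '[[0,0,0,0],[0,0,0,0],[0,0,0,0]]'; python3 - <<'E'
from h import *
go(491.8,-13.4,146,-9.2)
E
```

```text
eef_pos: [485.6, -12.3, 182.1]
wrist_force: [0.5, 0.7, -0.3]
finger_gap: 93.7
finger_gap: 47.3
clock: 21.25
eef_pos: [493.5, -13.5, 181.8]
eef_rot: [-3.129, -0.001, 1.412]
wrist_force: [-0.3, -0.0, -1.0]
finger_gap: 17.2
shift [-0.0002 -0.0012  0.0358] turn 0.1 pos [493.5 -13.5 181.8] tooly -9.1 F [-0.3 -0.  -1. ] gap 17.2 t 21.25 j [-0.1   0.21  1.71  0.    1.23  0.06]
```

```bash
python3 -m handwheel '[[0,-0.001,0.0,0],[0,-0.001,0.01,0],[0,-0.001,0.02,0],[0,-0.001,0.027,0],[0,-0.001,0.029,0]]'; python3 -m handwheel '[[0,0,0.003,0],[0,0,0.005,0],[0,0,0.005,0]]'|grep -E 'pos|force|gap';python3 -m handwheel '[[0,0,0.002,0],[0,0,0.004,0],[0,0,0.004,0]]'|grep -E 'pos|force|gap'
```

```text
clock: 21.88
eef_pos: [491.9, -13.3, 152.2]
eef_rot: [-3.128, -0.001, 1.412]
wrist_force: [-0.1, -1.0, -0.0]
finger_gap: 0.4
eef_pos: [491.9, -13.3, 147.2]
wrist_force: [0.4, -0.4, 1.6]
finger_gap: 0.7
eef_pos: [491.9, -13.3, 143.3]
wrist_force: [-0.1, 0.3, 1.8]
finger_gap: 0.6
```

```bash
python3 -m handwheel '[[0,0,0.0005,0],[0,0,0.0005,0],[0,0,0.0005,0],[0,0,0.0005,0],[0,0,0.0005,0]]'|grep -E 'pos|force';python3 -m handwheel '[[0,0,0,0],[0,0,0,0],[0,0,0,0],[0,0,0,0],[0,0,0,0]]'|grep force; python3 -m handwheel '[[0,0,0,0],[0,0,0,0],[0,0,0,0],[0,0,0,0],[0,0,0,0]]'; python3 - <<'E'
from h import *
a=crop(cams.camera('side'),220,160,320,250,6);cv2.imwrite('pics/t8.png',a)
E
```

```text
eef_pos: [492.0, -13.3, 143.2]
wrist_force: [-2.3, -0.5, 6.9]
wrist_force: [-2.3, 0.0, 5.5]
clock: 24.5
eef_pos: [491.9, -13.2, 143.2]
eef_rot: [-3.128, -0.001, 1.413]
wrist_force: [-1.6, 0.7, 5.5]
finger_gap: 0.2
```

View pics/t8.png

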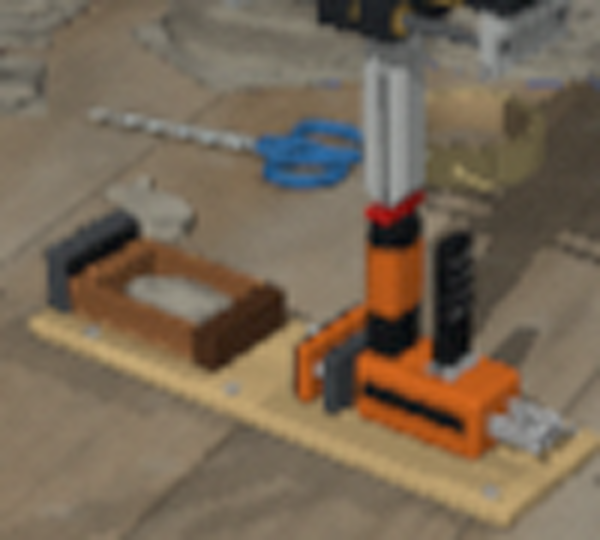

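The jaw has run fully back with the tab held down, the rail is closed, and the frame rests against the fixed jaw (rail foot corner at crop (208,364)). I'll raise, turn and refine the pad and frame positions numerically.

```bash
python3 -m handwheel '[[0,0,-0.03,0],[0,0,-0.06,0],[0,0,-0.06,0]]' - 20|grep -E 'pos|force'; python3 - <<'E'
from h import *
a=np.radians(-9.2);ax=np.array([np.cos(a),np.sin(a)]);ay=np.array([-ax[1],ax[0]]);o=np.array([551,-23])
S=lambda x,y:(220+x/6-.4,160+y/6-.4)
for n,p,z in[('rail foot near',(208,364),12),('rail foot far',(285,318),12),('rail top near',(200,322),38),('rail top far',(282,287),38),('jaw foot near',(62,310),12)]:
    w=pix2w('side',S(*p),z)[:2];print(n,w.round(1),((w-o)@ax).round(1),((w-o)@ay).round(1))
c=o+87*ax;print('grasp',c);go(c[0],c[1],205,80.8)
# pad: both cameras, top-face mask
for n,(x0,y0,x1,y1) in dict(top=(165,215,240,280),side=(240,245,310,305)).items():
    im=cams.camera(n);g=im.max(2);m=np.zeros_like(g)
    for th in(50,60,70):
        m[:]=0;m[y0:y1,x0:x1]=g[y0:y1,x0:x1]<th
        mm=cv2.morphologyEx(m,cv2.MORPH_OPEN,np.ones((3,3)))
        k=max(cv2.findContours(mm,0,2)[0],key=cv2.contourArea)
        q=cv2.approxPolyDP(cv2.convexHull(k),3,True)[:,0]
        P=np.array([pix2w(n,p,13)[:2] for p in q]);print(n,th,cv2.contourArea(k),P.round(0).tolist(),P.mean(0).round(1))
    cv2.imwrite(f'pics/pad_{n}.png',crop(im,x0,y0,x1,y1,6))
A=cv2.imread('pics/pad_top.png');B=cv2.imread('pics/pad_side.png')
O=np.zeros((400,800,3),np.uint8);A=A[:,:450];B=cv2.resize(B,(350,300));O[:A.shape[0],:A.shape[1]]=A;O[:300,450:]=B;cv2.imwrite('pics/pad.png',O)
E
```

```text
eef_pos: [493.5, -13.5, 204.7]
wrist_force: [0.3, 0.4, -0.4]
rail foot near [600.4  -4.3] 45.7 26.4
rail foot far [587.3 -67. ] 42.9 -37.6
rail top near [603.7  -3. ] 48.8 28.2
rail top far [583.1 -56.7] 37.1 -28.1
jaw foot near [703.  -17.3] 149.2 29.9
grasp [636.88085506 -36.90966333]
shift [-0.0005  0.1453 -0.0018] turn -89.9 pos [493.5 -13.5 204.7] tooly -9.1 F [ 0.3  0.4 -0.4] gap 0.2 t 24.925 j [-0.1   0.19  1.68  0.    1.28  0.06]
top 50 26.0 [[422.0, 220.0], [394.0, 211.0], [410.0, 226.0]] [408.6 219.2]
top 60 1512.0 [[477.0, 149.0], [387.0, 124.0], [346.0, 259.0], [438.0, 286.0]] [412.1 204.6]
top 70 1562.0 [[477.0, 146.0], [396.0, 121.0], [360.0, 142.0], [346.0, 259.0], [438.0, 286.0]] [403.5 190.9]
side 50 1338.0 [[478.0, 161.0], [383.0, 132.0], [339.0, 273.0], [432.0, 301.0]] [408.  216.8]
side 60 1395.0 [[478.0, 161.0], [383.0, 132.0], [339.0, 273.0], [432.0, 301.0]] [408.  216.8]
side 70 1411.5 [[478.0, 156.0], [385.0, 128.0], [339.0, 273.0], [432.0, 301.0]] [408.4 214.4]
```

```bash
python3 -m handwheel '[[0,0.03,0,10],[0,0.06,0,20],[0,0.09,0,30],[0,0.12,0,40],[0,0.145,0,50]]' 0 20|grep pos;python3 -m handwheel '[[0,0,0,10],[0,0,0,20],[0,0,0,30],[0,0,0,40],[0,0,0,40]]'; python3 - <<'E'
from h import *
go(636.9,-36.9,26,80.8)
E
```

```text
eef_pos: [636.1, -36.4, 198.2]
clock: 26.28
eef_pos: [635.8, -36.4, 196.6]
eef_rot: [-3.141, 0.019, -0.163]
wrist_force: [-0.3, 0.1, 0.2]
finger_gap: 93.4
shift [0.0044 0.0004 0.1706] turn -0.1 pos [635.8 -36.4 196.6] tooly -99.3 F [-0.3  0.1  0.2] gap 93.4 t 26.275 j [-0.12  0.52  1.25  0.    1.39  1.62]
```

```bash
python3 -m handwheel '[[0.001,0,0.04,0],[0.002,0,0.08,0],[0.003,0,0.12,0],[0.003,0,0.13,0],[0.003,0,0.13,0]]' 0 20; python3 - <<'E'
from h import *
go(636.9,-36.9,26,80.8)
E
```

```text
clock: 26.9
eef_pos: [636.4, -36.4, 66.8]
eef_rot: [-3.141, 0.019, -0.161]
wrist_force: [0.3, 0.1, 0.4]
finger_gap: 94.0
shift [0.0014 0.0004 0.0408] turn -0.0 pos [636.4 -36.4  66.8] tooly -99.2 F [0.3 0.1 0.4] gap 94.0 t 26.9 j [-0.12  0.65  1.37  0.    1.14  1.62]
```

```bash
python3 -m handwheel '[[0.001,0,0.02,0],[0.001,0,0.035,0],[0.001,0,0.04,0],[0.001,0,0.04,0]]'|grep -E 'pos|force'; python3 -m handwheel '[[0,0,0,0],[0,0,0,0],[0,0,0,0],[0,0,0,0],[0,0,0,0]]' 0.4 20|grep gap;python3 -m handwheel '[[0,0,0,0],[0,0,0,0]]'; python3 -m handwheel '[[0,0,-0.01,0],[0,0,-0.04,0],[0,0,-0.08,0],[0,0,-0.1,0],[0,0,-0.1,0]]'; python3 - <<'E'
from h import *
im=cams.camera('side');cv2.imwrite('pics/t9.png',crop(im,190,150,290,230,6))
# dark rail front face: find its blob
g=im.astype(int);h=cv2.cvtColor(im,cv2.COLOR_RGB2HSV)
go(411,206,115,16.5)
E
```

```text
eef_pos: [636.5, -36.4, 26.5]
wrist_force: [0.1, 0.2, 0.9]
finger_gap: 64.1
clock: 28.28
eef_pos: [636.6, -36.5, 26.7]
eef_rot: [-3.141, 0.019, -0.161]
wrist_force: [-0.7, -1.1, 0.7]
finger_gap: 63.8
clock: 28.9
eef_pos: [639.1, -36.9, 128.4]
eef_rot: [-3.141, 0.016, -0.161]
wrist_force: [0.4, -0.3, -2.9]
finger_gap: 63.9
shift [-0.2632 -0.2031  0.0168] turn 64.3 pos [638.5 -36.8 126.7] tooly -99.2 F [ 0.6 -0.6 -3.8] gap 64.0 t 28.95 j [-0.12  0.58  1.32  0.    1.26  1.62]
```

```bash
python3 -m handwheel '[[0,-0.03,-0.02,-10],[-0.02,-0.06,-0.04,-20],[-0.05,-0.09,-0.04,-30],[-0.09,-0.12,-0.04,-40],[-0.13,-0.15,-0.04,-50]]'; python3 - <<'E'
from h import *
go(411.7,203.7,120,16.5)
E
```

```text
clock: 29.58
eef_pos: [533.2, 132.9, 167.6]
eef_rot: [-3.126, 0.014, 0.717]
wrist_force: [-0.2, 0.7, -2.6]
finger_gap: 64.0
shift [-0.0443 -0.1324  0.0504] turn -65.4 pos [533.2 132.9 167.6] tooly -48.9 F [-0.2  0.7 -2.6] gap 64.0 t 29.575 j [0.17 0.35 1.56 0.01 1.25 1.03]
```

```bash
python3 -m handwheel '[[-0.01,-0.03,0.01,-10],[-0.02,-0.06,0.02,-20],[-0.03,-0.09,0.03,-30],[-0.04,-0.12,0.05,-40],[-0.0443,-0.1324,0.05,-50]]'|grep pos;python3 -m handwheel '[[0,0,0,-10],[0,0,0,-15.4],[0,0,0,-15.4],[0,0,0,-15.4]]'; python3 - <<'E'
from h import *
go(411.7,203.7,27.5,16.5)
im=cams.camera('side')
cv2.imwrite('pics/s9.png',crop(im,220,200,330,310,5))
E
```

```text
eef_pos: [409.2, 203.8, 118.1]
clock: 30.7
eef_pos: [409.0, 203.7, 117.6]
eef_rot: [-3.117, -0.008, 1.863]
wrist_force: [-0.6, 0.5, -2.9]
finger_gap: 64.1
shift [-0.0016  0.0048  0.09  ] turn 0.3 pos [409.  203.7 117.6] tooly 16.8 F [-0.6  0.5 -2.9] gap 64.1 t 30.7 j [0.38 0.22 1.87 0.01 1.08 0.08]
```

```bash
python3 -m handwheel '[[-0.001,0.002,0.03,0],[-0.001,0.003,0.06,0],[-0.0014,0.0034,0.078,0],[-0.0014,0.0034,0.082,0],[-0.0014,0.0034,0.082,0]]'; python3 - <<'E'
from h import *
go(411.7,203.7,28,16.5)
E
```

```text
clock: 31.38
eef_pos: [410.8, 203.5, 36.0]
eef_rot: [-3.117, -0.009, 1.863]
wrist_force: [0.5, 0.4, -3.0]
finger_gap: 63.9
shift [-0.0002  0.0011  0.0079] turn 0.2 pos [410.8 203.5  36. ] tooly 16.7 F [ 0.5  0.4 -3. ] gap 63.9 t 31.375 j [0.37 0.36 1.92 0.01 0.89 0.07]
```

```bash
python3 -m handwheel '[[0,0.001,0.004,0],[0,0.001,0.007,0],[0,0.001,0.008,0],[0,0.001,0.008,0]]'; python3 -m handwheel '[[0,0,0,0],[0,0,0,0]]'
```

```text
clock: 31.88
eef_pos: [411.7, 204.1, 28.3]
eef_rot: [-3.118, -0.009, 1.863]
wrist_force: [-1.2, 2.4, 4.1]
finger_gap: 63.6
clock: 32.12
eef_pos: [411.8, 204.1, 28.3]
eef_rot: [-3.118, -0.009, 1.863]
wrist_force: [-1.2, 2.0, 2.1]
finger_gap: 63.8
```

Contact with the pad. I'll let go, rise, back off and look.

```bash
python3 -m handwheel '[[0,0,0,0],[0,0,0,0],[0,0,0,0],[0,0,0,0],[0,0,0,0]]' 0|grep -E 'gap|force'; python3 -m handwheel '[[0,0,-0.03,0],[0,0,-0.08,0],[0,0,-0.13,0],[0,0,-0.18,0],[0,0,-0.19,0]]'|grep pos; python3 -m handwheel '[[-0.05,0,0,0],[-0.1,0,0,0],[-0.15,0,0,0],[-0.2,0,0,0],[-0.25,0,0,0]]'; python3 - <<'E'
from h import *
a=crop(cams.camera('top'),165,205,245,285,5);b=crop(cams.camera('side'),180,200,310,330,3)
o=np.zeros((400,800,3),np.uint8);o[:,:400]=a;o[:390,405:795]=b;cv2.imwrite('pics/fin.png',o)
E
```

```text
wrist_force: [0.4, -0.2, 0.1]
finger_gap: 93.7
eef_pos: [417.4, 204.1, 221.2]
clock: 34.0
eef_pos: [489.3, -36.9, 217.9]
eef_rot: [-3.122, -0.01, 1.863]
wrist_force: [-0.4, 0.1, 0.9]
finger_gap: 94.1
```

View pics/fin.png

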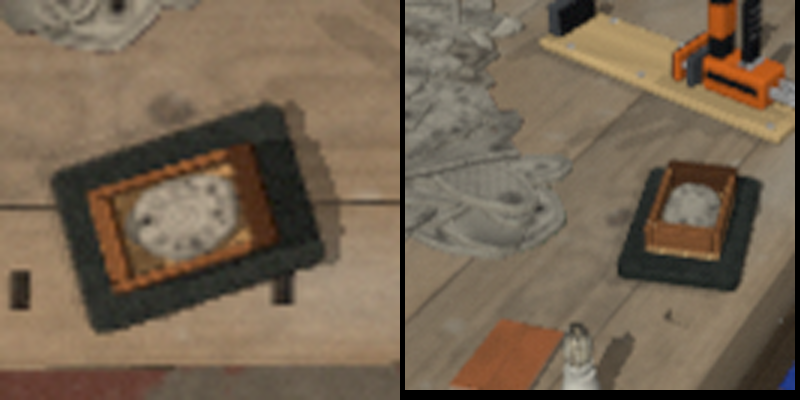

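The frame lies flat on the pad with its rail closed. Pad corners are at (52,178), (280,103), (325,250), (100,330) and frame corners at (88,192), (252,143), (278,245), (118,293). I'll compute the centring.

```bash
python3 - <<'E'
from h import *
T=lambda p:(165+p[0]/5-.4,205+p[1]/5-.4)
P=np.array([pix2w('top',T(p),13)[:2] for p in[(52,178),(280,103),(325,250),(100,330)]])
F=np.array([pix2w('top',T(p),39)[:2] for p in[(88,192),(252,143),(278,245),(118,293)]])
for q in(P,F):print(q.mean(0).round(1),[np.linalg.norm(q[i]-q[i-1]).round(1) for i in range(4)])
S=lambda p:(180+(p[0]-405)/3-.4,200+p[1]/3-.4)
P=np.array([pix2w('side',S(p),13)[:2] for p in[(653,168),(762,180),(740,285),(620,270)]])
F=np.array([pix2w('side',S(p),39)[:2] for p in[(670,162),(737,166),(720,235),(647,222)]])
for q in(P,F):print(q.mean(0).round(1),[np.linalg.norm(q[i]-q[i-1]).round(1) for i in range(4)])
E
```

```text
[414.  203.2] [np.float64(98.6), np.float64(149.0), np.float64(95.9), np.float64(145.7)]
[410.9 202.6] [np.float64(63.7), np.float64(103.5), np.float64(63.9), np.float64(99.9)]
[408.2 210.2] [np.float64(149.1), np.float64(103.6), np.float64(148.7), np.float64(102.4)]
[411.1 205.1] [np.float64(90.3), np.float64(61.5), np.float64(101.0), np.float64(64.6)]
```

```bash
python3 -m handwheel '[[0,0,0,0],[0,0,0,0]]'|grep -E 'force|clock'; python3 -c "
from cell import manip
print(manip.sign_off())"
```

```text
clock: 34.35
wrist_force: [-0.2, 0.2, -0.4]
the job is handed in; nothing more can be done
None
```

The job is handed in at 34 s of the 72 s limit. The frame is on the rubber pad with its end rail closed. No verdict came back.

- **Clamping:** I laid the frame between the jaws, let go, and squeezed the trigger six times. The last two strokes stopped part way at the same point, at a finger gap of about 45 mm, where the earlier strokes ended at about 39 mm. With the trigger let go, the pressure pad looked pressed in by roughly 4 mm or more.
- **Release:** I held the tab down against its stop for about 2 s. The picture taken then showed the jaw fully back and the end rail closed.
- **Placing:** The frame lies flat on the pad. The top camera puts it about 3 mm off the middle and 100–104 mm long, consistent with a closed rail (104 mm).

**Less certain:** The side camera gives an offset of about 6 mm, but its pad outline takes in the pad's edge, so I trusted the top camera. Tightness rests on pixel comparisons and where the strokes stopped, because the joints cannot be read directly. I never moved near the tape roll, scissors, orange tile or brush to touch them. All four looked undisturbed in the views, but I did not measure their positions.

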